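# Start-of-shift stop check on the tube conveyor

## Task

Check the tube conveyor's stop station using fingertips only: press the winged mushroom stop button in until it latches, and let go to see that it stays in by itself. Then release it by pushing a wing round clockwise until the button springs back out, let it swing back straight, and re-arm the station by pressing the reset button (the small one that stands proud) fully in and letting go. Do not press the shrouded start button, and do not pinch, lift or shift anything on the bench.

Things in the scene. Friction and masses are not known exactly. Their poses are not given: they have to be found in the camera images.
- station: Light-grey box fixed to the bench, 110 (its x) x 270 (its y) x 70 mm high; origin under its centre, z up. Its flat top, 70 mm above the bench, carries the mushroom stop at x = 0, y = +75 mm and two small push buttons at x = 0, y = -20 and -75 mm; which of the two is reset changes from case to case.
- stop_head: Red mushroom head: dome 48 mm across, 19.5 mm high, with two opposite grip wings along its own y axis, 16 mm wide with upright flanks, rounded ends 38 mm from the axis. Origin on the turning axis at the head's underside (90 mm above the bench when out, 82 latched), z up; the wings lie 2 to 15 mm above it. Below it only an 18 mm neck and a flange 48 mm wide, 6 mm high.
- stop_top (a point): Centre of the top of the mushroom's dome, the place to press; 109.5 mm above the bench when out, about 102 mm when latched.
- stop_push (a joint): How far the stop is pushed in, m: 0 out (its start), 0.0078 fully in. It resists with 9 to 13 N until it is half way in (0.004), then snaps fully in and stays there by itself: latched. Turned far enough clockwise it springs out to 0 again.
- stop_twist (a joint): How far the head is turned clockwise seen from above, rad: 0 straight (its rest, wings along the station's y), 0.8 at the end stop. Turned from latched it lets go at about 0.4; until then a fingertip at a wing's end needs about 2 to 5 N. A light spring turns it back to 0 when let go. It does not turn anticlockwise from 0.
- reset_top (a point): Centre of the top of the reset button: a black cap 22 mm across that stands 10 mm proud of a flat metal ring 31 mm across; 84 mm above the bench when out. It moves with the cap.
- reset (a joint): How far the reset button is pushed in, m: 0 out, 0.005 fully in (about 5 N). It springs back.
- start_rim (a point): Centre of the mouth of the start button's shroud: a metal collar 31 mm across whose rim is 83 mm above the bench, with the 22 mm black start cap 3 mm below the rim inside it. Not to be pressed.
- start (a joint): How far the start button is pushed in, m: 0 out, 0.005 fully in.
- jar: White jar with a lid, 52 mm across, 62 mm high, standing loose on the robot's side of the station; origin under its centre. Bystander.
- micro_rack: Low blue microtube rack, 66 x 100 x 31 mm high, loose on the robot's side of the station; origin under its centre. Bystander.
- bottle: Brown bottle, 60 mm across, 135 mm high, loose on the far side of the station; origin under its centre. Bystander.
- pot: Small clear pot with a lid, 44 mm across, 52 mm high, loose on the far side of the station; origin under its centre. Bystander.
- tip_box: Pipette tip box, 129 x 89 x 62 mm high, loose beside the mushroom end of the station; origin under its centre. Bystander.
- tube_rack: Orange tube rack, 200 x 85 mm, 96 mm high over its capped tubes, loose beside the other end of the station; origin under its centre. Bystander.

How it is judged:
By the outcome, as a careful person would: the job done as asked, in the order asked, and still so for the second after the job is handed in, with the robot touching nothing.
It also fails if it takes over 45 s, if anything falls off the work surface, if the arm or the gripper's body presses on something with over 40 N, if the wrist force passes 120 N, or if a joint passes its speed limit or range.

## Robot

A 6-joint arm with a two-finger parallel gripper is mounted at the origin on the work surface. World frame = base frame: x ahead of the robot, y to its left, z up, the work surface at z = 0. Lengths are in m, angles in degrees, forces in N, time in s.
With the tool pointing down it reaches from about 0.375 to 0.75 m from the base axis. Payload 9 kg.
Tool frame: the origin (TCP) lies on the centre line of the jaws, within the pads' length; the fingertips stand 11 mm ahead of it and the grasp point (between the pads) lies 8 mm behind it; z points along the fingers, y is the direction in which the jaws open and shut (so a half turn about z gives the same grasp; the last joint's range is limited). The gripper opens to 85 mm and grips with 20 to 120 N. Pads are 22 mm wide; open, the fingers measure 114 mm over their backs; the gripper's body (76 mm by 85 mm) begins 54 mm behind the grasp point. The pads swing forward as they close: fully open they stand 13 mm farther back than shut.
Start: joints at [53.875, 5.964, 5.575, 89.605, 0, 77.527], TCP at [0.241, 0.55, 0.242] pointing down, gripper open.
Joint ranges: [-171.21, 171.21], [-48.23, 106.86], [-62.78, 66.21], [-105.2, 120.99], [-86.42, 89.51], [-180, 180]. Speed limits (degrees/s): [127.2, 127.2, 147.25, 180, 180, 180].

## Interface

Orientations are given as [roll, pitch, yaw] about the fixed x, y, z axes, in that order (R = Rz(yaw) Ry(pitch) Rx(roll)).
In Python, from rig import readout, optics, ticket, silhouettes, landmark_of gives the robot as it stands. The module is installed in compiled form; this text tells all that it offers.
- The arm moves only by the tool servo_tool, never from a script. Its argument "targets" is a list that holds one entry, the list of rows, each a list of 7 numbers: the shift along the world's x, y, z in mm, then the turn, a rotation vector about the world's x, y, z in degrees, then the opening, from -1 (shut) to 1 (fully open), so that 0 is half open. In form: [[[dx, dy, dz, wx, wy, wz, grip], ...]]. A call has 1 to 5 rows; each row shifts and turns the commanded pose from where the row before left it; what a row does not reach is not made up. A row lasts 1/8 s, in which the tool goes at most 62.5 mm and 10.7 degrees, less where a joint would pass 70% of its speed; a pose out of reach is approached as far as the arm can. A call is refused whole if a number of a shift passes 62.5 or a number of a turn 10.7, either way. A call with a gripper value outside its range is refused whole. The fingers move at their own pace and stop on an object; "grip_force" is the grip in N (left out, the last holds). Time passes only in rows, so rows that do not move let the fingers close. It gives the time, the measured TCP pose, the force and the opening at its end, in the units of the state.
- readout.read_state(): the state, without advancing time (a new reading comes with each control period).
- optics.camera(name): name is "scene" or "top"; returns a dict with "color" (400x640x3 uint8, red, green, blue), "fx", "fy", "cx", "cy" (pixels), "dist_coeffs" ([k1, k2, p1, p2, k3] as OpenCV has them; the pictures are not rectified), "R" (3x3) and "t" (3): a world point X has camera coordinates R X + t. Camera axes: x right, y down, z forward; pixel columns grow to the right and rows downward; lengths in m; the calibration is good to about 2 mm. A picture is of the moment at which its call begins. There is no depth.
- ticket.sign_off(): hands the job in, once; it reports no verdict.
Trained networks look in a picture, given as the dict that the camera call returned (one of the last four; its "shot" number tells which), for a name from the list of things; names that differ only in an ending like _2 or _b are one class to them, and where a whole thing is asked for, a point or a joint stands for the part that bears it (a point fixed in the world has none). Each returns a list of dicts, best first, with "confidence" (0 to 1); they miss things now and then, are a little off and sometimes report something else, mostly with a low value. They report only what shows in the picture. A call takes as long as a camera call.
- silhouettes(query, picture): "region" (400x640 bool, what is visible of it) and "extent" ([centre column, centre row, width, height] as shares, 0 to 1, of the picture: columns of its width, rows of its height, round what is visible of it).
- landmark_of(query, picture): "position" ([row, column] as shares, 0 to 1, of the picture: columns of its width, rows of its height: a listed point, or the origin of a listed thing).
The state is a dict: "clock": time; "joints": joint angles; "qd": joint speeds; "joint_torque": joint torques, N m; "position": TCP position; "eef_rot": TCP orientation; "force": force on the tool from outside, world axes, zero at the start; "moment": the same for the moment, N m; "gripper_width": opening from 0.0 (shut) to 1.0 (fully open).
Only numpy, scipy, OpenCV 4.12 (cv2) and the standard library are available. Lean on these libraries where they do the work, as an engineer would, in place of code of your own. Each camera call takes 0.05 s, during which the arm holds its last target.

## Working session

There is one attempt and no reset: what is moved stays moved. The work goes in short steps, Python scripts to look and compute and a tool call to move; the robot and the scene stay as the last step left them, time stands still between calls to the robot, and variables do not carry over. Pictures are saved under pics/ and viewed, and the job is handed in when it is done.

Besides the shell and the picture viewer there is one more tool, called after ">>>" as name(argument=value, ...) on one line, values as JSON. servo_tool: Moves the arm, as the interface text tells. Its arguments: {"type":"object","properties":{"targets":{"type":"array"},"grip_force":{"type":"number"}},"required":["targets"]}

```bash
mkdir -p pics; cat > h.py <<'E'
import numpy as np, cv2
from rig import readout, optics, ticket, silhouettes, landmark_of
def K(p): return np.array([[p['fx'],0,p['cx']],[0,p['fy'],p['cy']],[0,0,1.]])
def back(p,u,v,z):
    n=cv2.undistortPoints(np.array([[[u,v]]],float),K(p),np.array(p['dist_coeffs'],float))[0,0]
    R=np.array(p['R']);t=np.array(p['t'])
    d=R.T@np.array([n[0],n[1],1]);c=-R.T@t
    return c+d*(z-c[2])/d[2]
def proj(p,X):
    R=np.array(p['R']);return cv2.projectPoints(np.array(X,float).reshape(-1,3),cv2.Rodrigues(R)[0],np.array(p['t'],float),K(p),np.array(p['dist_coeffs'],float))[0][:,0]
def save(p,n): cv2.imwrite('pics/'+n,p['color'][:,:,::-1])
E
python3 - <<'E'
from h import *
s=readout.read_state();print({k:np.round(v,3) for k,v in s.items()})
Z={'stop_top':.1095,'reset_top':.084,'start_rim':.083,'stop_head':.09,'station':0,'jar':0,'micro_rack':0,'bottle':0,'pot':0,'tip_box':0,'tube_rack':0}
for c in ('scene','top'):
    p=optics.camera(c);save(p,c+'0.png')
    print(c,'cam',-np.array(p['R']).T@np.array(p['t']))
    for q,z in Z.items():
        for r in landmark_of(q,p)[:2]:
            v,u=r['position'][0]*400,r['position'][1]*640
            print(q,round(r['confidence'],2),round(u,1),round(v,1),np.round(back(p,u,v,z),4))
print(readout.read_state()['clock'])
E
```

```text
{'clock': np.float64(0.0), 'joints': array([53.876,  5.999,  5.528, 89.606,  0.   , 77.528]), 'qd': array([-0.043,  0.036, -0.053,  0.074,  0.005, -0.061]), 'joint_torque': array([-1.0000e-03, -5.5693e+01,  5.0365e+01,  1.7000e-02, -0.0000e+00,
       -0.0000e+00]), 'position': array([0.24 , 0.549, 0.242]), 'eef_rot': array([-1.79925e+02, -1.70000e-02,  1.56348e+02]), 'force': array([-0.089, -0.19 , -0.717]), 'moment': array([ 0.012, -0.009,  0.047]), 'gripper_width': np.float64(1.003)}
scene cam [ 0.8987362  -0.53823278  0.86458698]
stop_top 0.84 287.7 220.9 [ 0.5558 -0.052   0.1095]
reset_top 0.51 255.0 256.9 [ 0.5363 -0.14    0.084 ]
start_rim 0.7 227.3 270.6 [ 0.5087 -0.1903  0.083 ]
stop_head 0.93 288.7 225.9 [ 0.5553 -0.049   0.09  ]
station 0.84 263.8 272.8 [ 0.5352 -0.1204  0.    ]
jar 0.6 261.6 222.1 [ 0.4576 -0.0132  0.    ]
micro_rack 0.73 192.5 266.5 [ 0.3989 -0.1811 -0.    ]
bottle 0.61 278.7 329.1 [ 0.6288 -0.2097  0.    ]
bottle 0.55 260.5 225.6 [ 0.4609 -0.0226 -0.    ]
pot 0.64 320.9 296.4 [ 0.6635 -0.1096  0.    ]
tip_box 0.85 335.5 206.2 [0.5781 0.1091 0.    ]
tube
[... 158 characters left out ...]
 376.5 200.6 [ 0.5526 -0.0545  0.1095]
stop_top 0.36 394.4 167.3 [ 0.6255 -0.0866  0.1095]
reset_top 0.48 416.1 217.1 [ 0.5311 -0.1411  0.084 ]
start_rim 0.49 443.8 226.6 [ 0.5166 -0.1987  0.083 ]
stop_head 0.69 372.3 203.3 [ 0.5505 -0.0486  0.09  ]
station 0.57 404.8 220.6 [ 0.5368 -0.1349  0.    ]
jar 0.85 356.3 253.3 [ 0.4532 -0.0307  0.    ]
jar 0.44 374.0 204.6 [ 0.5674 -0.0631  0.    ]
micro_rack 0.55 427.1 288.1 [ 0.3915 -0.1906  0.    ]
bottle 0.95 439.9 184.9 [ 0.6276 -0.2118  0.    ]
bottle 0.45 355.0 255.5 [ 0.448  -0.0282  0.    ]
pot 0.75 395.7 168.2 [ 0.6584 -0.108   0.    ]
tip_box 0.64 302.4 193.0 [0.5795 0.1027 0.    ]
tube_rack 0.63 502.3 266.7 [ 0.4531 -0.3551  0.    ]
1.2
```

View images.

```bash
python3 - <<'E'
import cv2
a=cv2.imread('pics/scene0.png');cv2.imwrite('pics/s0c.png',cv2.resize(a[170:350,120:380],None,fx=3,fy=3,interpolation=cv2.INTER_CUBIC))
a=cv2.imread('pics/top0.png');cv2.imwrite('pics/t0c.png',cv2.resize(a[140:320,280:540],None,fx=3,fy=3,interpolation=cv2.INTER_CUBIC))
E
```

```text
(no output)
```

View pics/s0c.png

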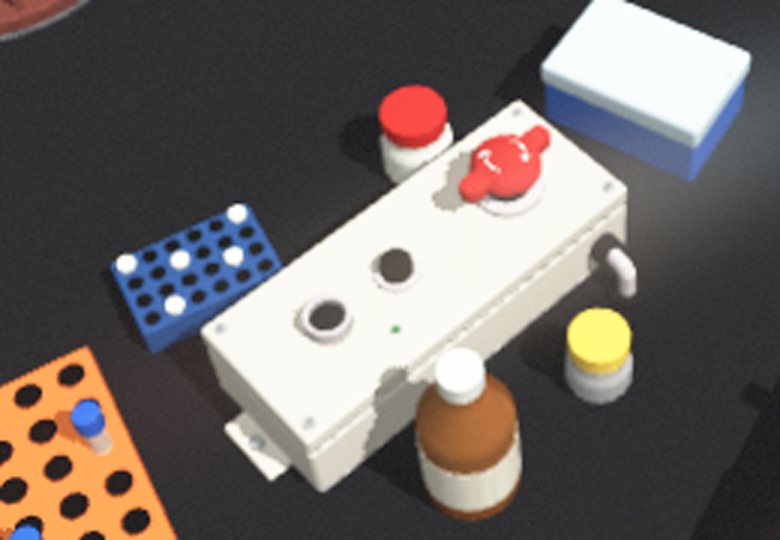

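View pics/t0c.png

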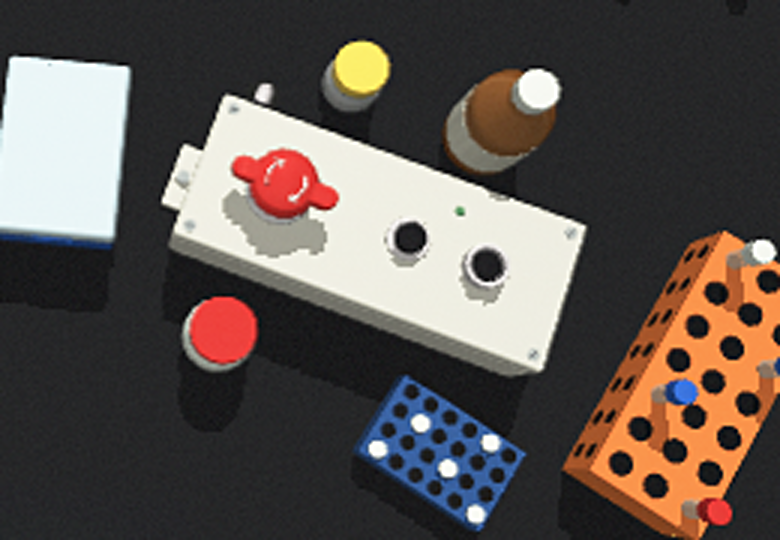

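```bash
cat > fit.py <<'E'
from h import *
import sys
from scipy.optimize import least_squares
S=optics.camera('scene');T=optics.camera('top')
def w(s,pt):
    x,y,a=s;pt=np.atleast_2d(pt);c,sn=np.cos(a),np.sin(a)
    return np.c_[x+c*pt[:,0]-sn*pt[:,1],y+sn*pt[:,0]+c*pt[:,1],pt[:,2]]
def dets():
    o=[]
    for i,p in enumerate((S,T)):
        for q,P in {'stop_top':(0,.075,.1095),'reset_top':(0,-.02,.084),'start_rim':(0,-.075,.083)}.items():
            r=landmark_of(q,p)[0]['position'];o.append((i,P,(r[1]*640,r[0]*400)))
    return o
O=dets()
z=lambda u,v,x0,y0:(x0+u/3-.33,y0+v/3-.33)
O+=[(0,(-.055,.135,.07),z(519,100,120,170)),(0,(.055,.135,.07),z(627,188,120,170)),(0,(-.055,-.135,.07),z(203,330,120,170)),
(1,(.055,.135,.07),z(225,96,280,140)),(1,(.055,-.135,.07),z(586,225,280,140)),(1,(-.055,.135,.07),z(170,237,280,140)),(1,(-.055,-.135,.07),z(540,365,280,140))]
def f(s): return np.concatenate([(proj((S,T)[i],w(s,P))[0]-u) for i,P,u in O])
r=least_squares(f,[.537,-.12,np.radians(-16.4)],loss='soft_l1');s=r.x
print('station',np.round(s[:2],4),np.degrees(s[2]));print(np.round(f(s).reshape(-1,2),1).tolist())
for n,P in {'stop':(0,.075,.1095),'reset':(0,-.02,.084),'start':(0,-.075,.083),'wingA':(0,.113,.1),'wingB':(0,.037,.1)}.items(): print(n,np.round(w(s,P),4))
np.save('s.npy',s)
for n,p,x0,y0 in (('fs',S,120,170),('ft',T,280,140)):
    im=cv2.resize(p['color'][y0:y0+180,x0:x0+260,::-1],None,fx=3,fy=3,interpolation=cv2.INTER_CUBIC)
    def dr(P,c,cl=True):
        q=((proj(p,w(s,P))-[x0,y0]+.33)*3).astype(int);cv2.polylines(im,[q],cl,c,1)
    for h in (0,.07): dr([(-.055,.135,h),(.055,.135,h),(.055,-.135,h),(-.055,-.135,h)],(0,200,0))
    t=np.linspace(0,2*np.pi,40)
    for r0,y,h in ((.0155,-.02,.074),(.011,-.02,.084),(.0155,-.075,.083),(.011,-.075,.08),(.024,.075,.092)): dr(np.c_[r0*np.cos(t),y+r0*np.sin(t),0*t+h],(255,0,255))
    dr([(-.008,.113,.1),(.008,.113,.1),(.008,.037,.1),(-.008,.037,.1)],(255,255,0))
    cv2.imwrite(f'pics/{n}.png',im)
E
python3 fit.py
```

```text
station [ 0.5363 -0.1239] -15.58885596521106
[[0.8, 0.1], [-1.0, -2.0], [4.0, -0.2], [-1.5, 2.5], [1.1, 1.7], [-0.2, -0.7], [-0.4, -0.8], [0.8, -0.4], [-1.6, 0.1], [0.1, -2.2], [0.7, -1.3], [0.7, -2.0], [1.0, 1.5]]
stop [[ 0.5565 -0.0516  0.1095]]
reset [[ 0.531  -0.1431  0.084 ]]
start [[ 0.5162 -0.1961  0.083 ]]
wingA [[ 0.5667 -0.015   0.1   ]]
wingB [[ 0.5463 -0.0882  0.1   ]]
```

View pics/fs.png

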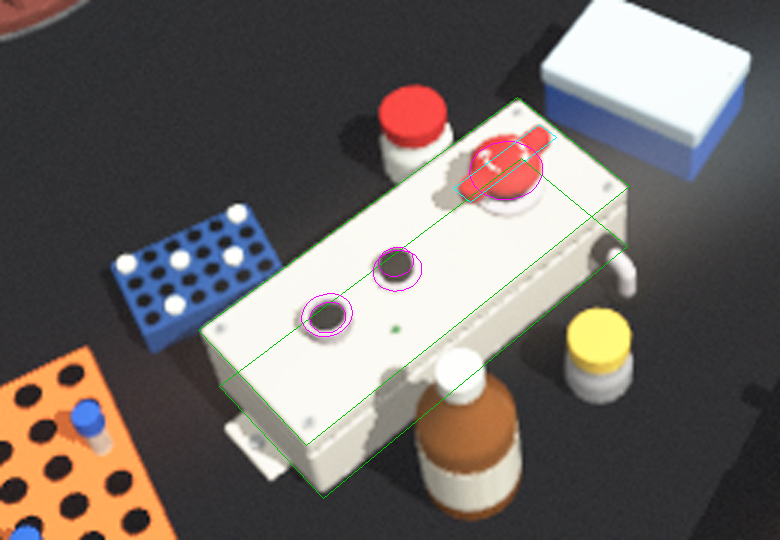

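View pics/ft.png

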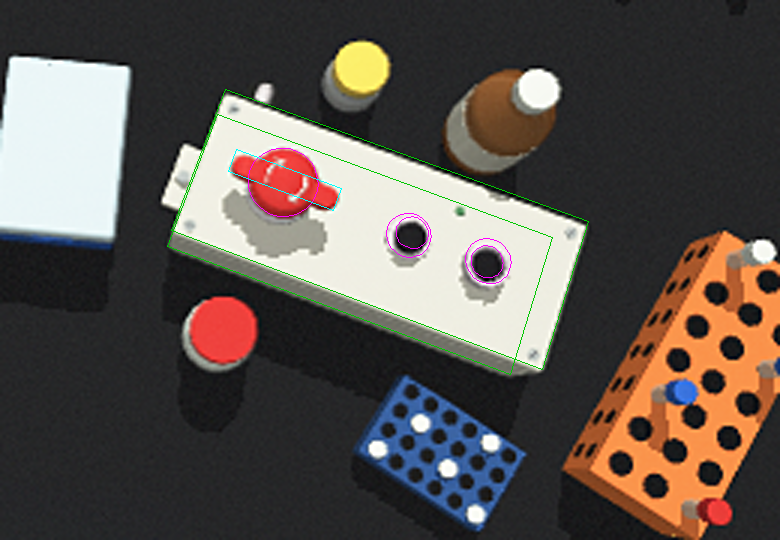

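>>> servo_tool(targets=[[[21, -40, 0, 0, 0, -5.5, -1], [21, -40, 0, 0, 0, -5.5, -1], [21, -40, 0, 0, 0, -5.5, -1], [21, -40, 0, 0, 0, -5.5, -1], [21, -40, 0, 0, 0, -5.5, -1]]])

```text
clock: 2.22
position: [0.3462, 0.3484, 0.2425]
eef_rot: [180.0, 0.0, 128.7]
force: [1.4, 1.2, -0.5]
gripper_width: -0.001
```

>>> servo_tool(targets=[[[21, -40, 0, 0, 0, -5.5, -1], [21, -40, 0, 0, 0, -5.5, -1], [21, -40, 0, 0, 0, -5.5, -1], [21, -40, 0, 0, 0, -5.5, -1], [21, -40, 0, 0, 0, -5.5, -1]]])

```text
clock: 2.85
position: [0.4513, 0.1482, 0.2425]
eef_rot: [180.0, 0.0, 101.2]
force: [0.7, 0.1, 0.1]
gripper_width: -0.002
```

>>> servo_tool(targets=[[[21, -40, 0, 0, 0, -5.5, -1], [21, -40, 0, 0, 0, -5.5, -1], [21, -40, 0, 0, 0, -5.5, -1], [21, -40, 0, 0, 0, -5.5, -1], [21, -40, 0, 0, 0, -5, -1]]])

```text
clock: 3.48
position: [0.5563, -0.0518, 0.2424]
eef_rot: [180.0, -0.0, 74.2]
force: [-0.0, 0.1, -0.3]
gripper_width: -0.003
```

>>> servo_tool(targets=[[[0, 0, -40, 0, 0, 0, -1], [0, 0, -40, 0, 0, 0, -1], [0, 0, -25, 0, 0, 0, -1], [0, 0, 0, 0, 0, 0, -1]]])

```text
clock: 3.98
position: [0.5544, -0.0499, 0.1354]
eef_rot: [-179.8, -0.0, 74.3]
force: [0.6, 0.4, -0.1]
gripper_width: -0.001
```

```bash
python3 - <<'E'
from h import *
for c in ('scene','top'):
    p=optics.camera(c)
    s=readout.read_state()['position'];u=proj(p,[s[0],s[1],s[2]-.011])[0];print(c,u)
    x,y=int(u[0])-65,int(u[1])-50
    im=cv2.resize(p['color'][y:y+100,x:x+130,::-1],None,fx=5,fy=5,interpolation=cv2.INTER_CUBIC)
    q=((u-[x,y])*5).astype(int);cv2.circle(im,tuple(int(a) for a in q),4,(0,255,0),1)
    cv2.imwrite(f'pics/a_{c}.png',im)
E
```

```text
scene [287.58637397 214.8106811 ]
top [375.85347119 196.8127218 ]
```

View pics/a_scene.png

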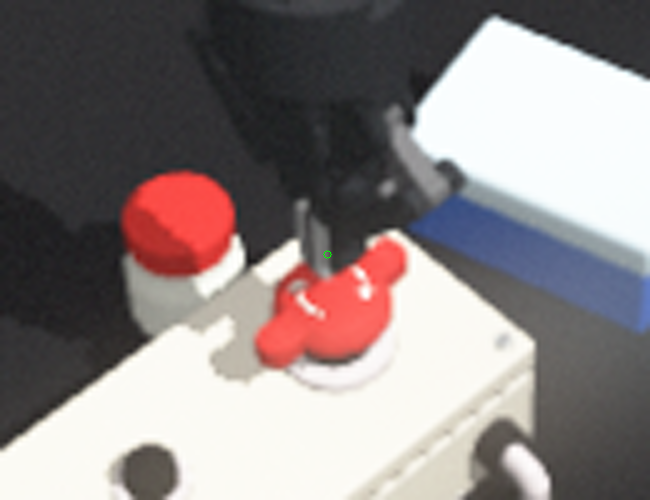

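View pics/a_top.png

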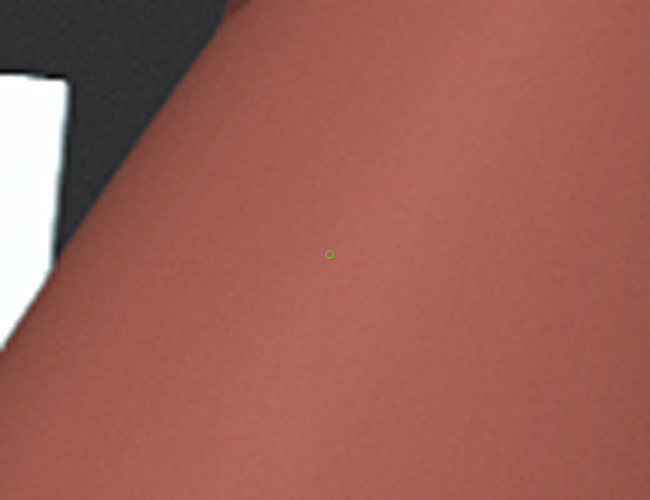

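>>> servo_tool(targets=[[[0, 0, -8, 0, 0, 0, -1], [0, 0, -4, 0, 0, 0, -1], [0, 0, -2, 0, 0, 0, -1], [0, 0, -1, 0, 0, 0, -1]]])

```text
clock: 4.58
position: [0.5557, -0.0504, 0.1223]
eef_rot: [180.0, 0.0, 74.3]
force: [0.7, -0.3, 0.2]
gripper_width: 0.005
```

>>> servo_tool(targets=[[[0, 0, -1, 0, 0, 0, -1], [0, 0, -1, 0, 0, 0, -1]]])

```text
clock: 4.82
position: [0.5558, -0.0504, 0.1204]
eef_rot: [180.0, 0.0, 74.4]
force: [0.8, 0.2, 2.7]
gripper_width: 0.002
```

>>> servo_tool(targets=[[[0, 0, -1, 0, 0, 0, -1]]])

```text
clock: 4.95
position: [0.556, -0.0505, 0.1202]
eef_rot: [179.9, 0.0, 74.4]
force: [-2.2, 0.4, 9.8]
gripper_width: 0.002
```

>>> servo_tool(targets=[[[0, 0, -1, 0, 0, 0, -1]]])

```text
clock: 5.08
position: [0.556, -0.0504, 0.1195]
eef_rot: [179.9, 0.0, 74.4]
force: [-3.9, 0.9, 8.3]
gripper_width: 0.001
```

>>> servo_tool(targets=[[[0, 0, -1, 0, 0, 0, -1], [0, 0, -1, 0, 0, 0, -1]]])

```text
clock: 5.32
position: [0.5559, -0.0504, 0.117]
eef_rot: [180.0, 0.0, 74.4]
force: [-1.3, 0.8, 3.6]
gripper_width: 0.003
```

>>> servo_tool(targets=[[[0, 0, -1, 0, 0, 0, -1], [0, 0, -1, 0, 0, 0, -1]]])

```text
clock: 5.58
position: [0.5556, -0.0503, 0.114]
eef_rot: [-180.0, -0.0, 74.3]
force: [-0.7, 0.3, 0.0]
gripper_width: 0.0
```

>>> servo_tool(targets=[[[0, 0, 20, 0, 0, 0, -1], [0, 0, 20, 0, 0, 0, -1], [-9, 22, 0, 0, 0, 0, -1], [-8, 21, 0, 0, 0, 0, -1], [0, 0, 0, 0, 0, 0, -1]]])

```text
clock: 6.2
position: [0.5377, -0.0051, 0.154]
eef_rot: [-180.0, -0.0, 74.5]
force: [-0.5, 0.3, 0.4]
gripper_width: -0.004
```

```bash
cat > look.py <<'E'
from h import *
import sys
n=sys.argv[1];w=readout.read_state();print(w['clock'],np.round(w['position'],4),np.round(w['force'],1))
p=optics.camera('scene')
for q in ('stop_top','reset_top'):
    for r in landmark_of(q,p)[:1]: print(q,r['confidence'],np.round([r['position'][1]*640,r['position'][0]*400],1))
print('out',proj(p,[.556,-.0512,.1095])[0],'in',proj(p,[.556,-.0512,.1017])[0])
x,y=200,160
cv2.imwrite(f'pics/{n}.png',cv2.resize(p['color'][y:y+120,x:x+150,::-1],None,fx=5,fy=5,interpolation=cv2.INTER_CUBIC))
E
python3 look.py b1
```

```text
6.2 [ 0.5377 -0.0051  0.154 ] [-0.5  0.3  0.4]
stop_top 0.79 [288.8 222.7]
reset_top 0.47 [253.9 257.1]
out [288.00231971 220.68227846] in [288.17504679 223.14435035]
```

View pics/b1.png

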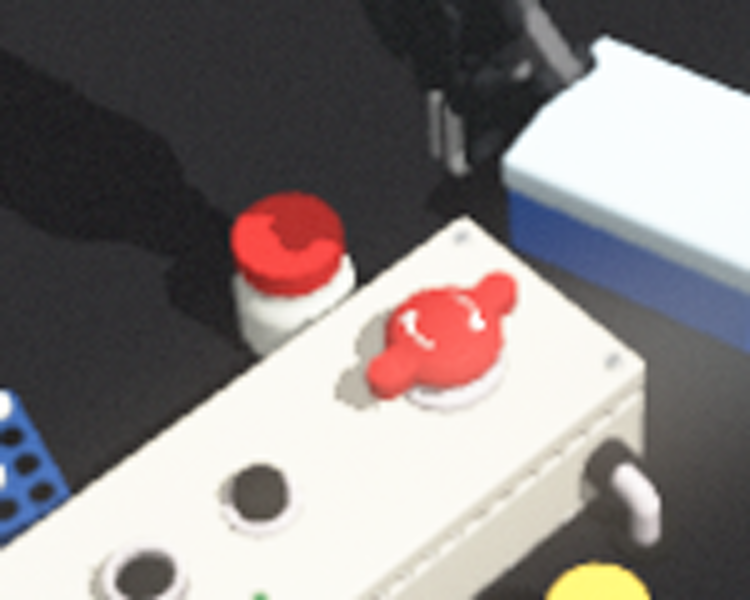

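>>> servo_tool(targets=[[[0, 0, -25, 0, 0, 0, -1], [0, 0, -20, 0, 0, 0, -1], [0, 0, -13, 0, 0, 0, -1], [0, 0, 0, 0, 0, 0, -1]]])

```text
clock: 6.85
position: [0.5379, -0.0073, 0.0951]
eef_rot: [-179.9, 0.0, 74.3]
force: [0.4, 0.6, -0.5]
gripper_width: -0.004
```

>>> servo_tool(targets=[[[2.9, -0.8, 0, 0, 0, 0, -1], [2.9, -0.8, 0, 0, 0, 0, -1]]])

```text
clock: 7.1
position: [0.5453, -0.0092, 0.0972]
eef_rot: [179.9, 0.0, 74.3]
force: [-1.8, 1.3, 0.1]
gripper_width: -0.0
```

>>> servo_tool(targets=[[[2.9, -0.8, 0, 0, 0, 0, -1]]])

```text
clock: 7.22
position: [0.5479, -0.0097, 0.0969]
eef_rot: [180.0, -0.0, 74.4]
force: [-0.9, 2.8, 1.8]
gripper_width: -0.0
```

>>> servo_tool(targets=[[[2.9, -0.8, 0, 0, 0, 0, -1]]])

```text
clock: 7.35
position: [0.5506, -0.0103, 0.0967]
eef_rot: [180.0, -0.0, 74.4]
force: [-2.3, 4.0, 3.2]
gripper_width: -0.002
```

>>> servo_tool(targets=[[[2.9, -0.8, 0, 0, 0, 0, -1]]])

```text
clock: 7.48
position: [0.5532, -0.011, 0.0965]
eef_rot: [-180.0, -0.0, 74.4]
force: [-3.0, 2.5, 2.1]
gripper_width: -0.005
```

>>> servo_tool(targets=[[[2.9, -0.8, 0, 0, 0, 0, -1]]])

```text
clock: 7.6
position: [0.5562, -0.0121, 0.0964]
eef_rot: [-180.0, 0.0, 74.4]
force: [-2.2, 2.2, 2.0]
gripper_width: 0.002
```

>>> servo_tool(targets=[[[2.9, -0.8, 0, 0, 0, 0, -1]]])

```text
clock: 7.72
position: [0.5593, -0.0132, 0.0963]
eef_rot: [180.0, 0.0, 74.3]
force: [-1.7, 0.2, 0.3]
gripper_width: 0.005
```

```bash
python3 look.py b2
```

```text
7.725 [ 0.5593 -0.0132  0.0963] [-1.7  0.2  0.3]
stop_top 0.69 [318.  296.5]
reset_top 0.54 [252.6 257.2]
out [288.00231971 220.68227846] in [288.17504679 223.14435035]
```

View pics/b2.png

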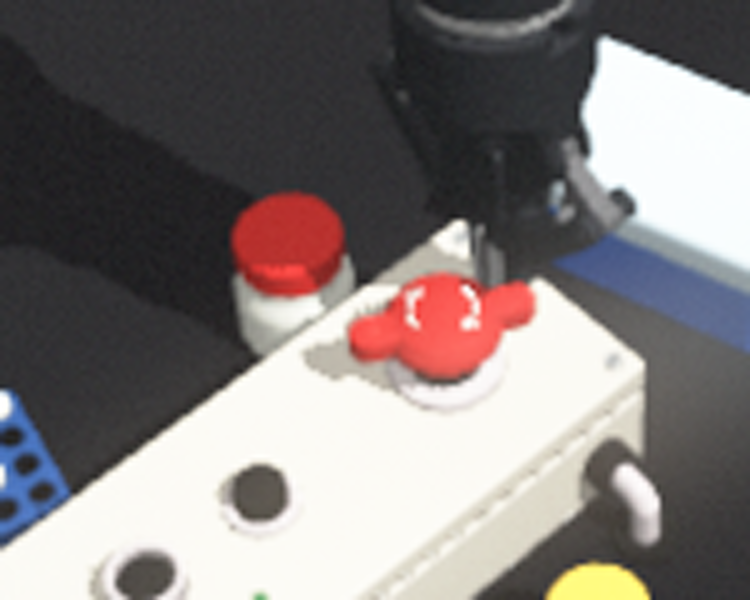

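>>> servo_tool(targets=[[[-6, 1.7, 0, 0, 0, 0, -1], [-8, 2.2, 0, 0, 0, 0, -1], [-10, 2.8, 0, 0, 0, 0, -1], [-5, 1.4, 0, 0, 0, 0, -1], [0, 0, 20, 0, 0, 0, -1]]])

```text
clock: 8.5
position: [0.5287, -0.0045, 0.1158]
eef_rot: [-179.9, 0.0, 74.4]
force: [0.3, -0.6, 0.8]
gripper_width: 0.004
```

>>> servo_tool(targets=[[[0, 0, 40, 0, 0, 0, -1], [0, 0, 10, 0, 0, 0, -1], [0, -40, 0, 0, 0, 0, -1], [0, -50, 0, 0, 0, 0, -1], [0, -40, 0, 0, 0, 0, -1]]])

```text
clock: 9.12
position: [0.5301, -0.1366, 0.167]
eef_rot: [179.9, 0.0, 74.3]
force: [0.4, -0.3, -0.4]
gripper_width: 0.002
```

```bash
python3 look.py b3
```

```text
9.125 [ 0.5301 -0.1366  0.167 ] [ 0.4 -0.3 -0.4]
stop_top 0.65 [286.2 220.2]
reset_top 0.43 [253.8 258. ]
out [288.00231971 220.68227846] in [288.17504679 223.14435035]
```

View pics/b3.png

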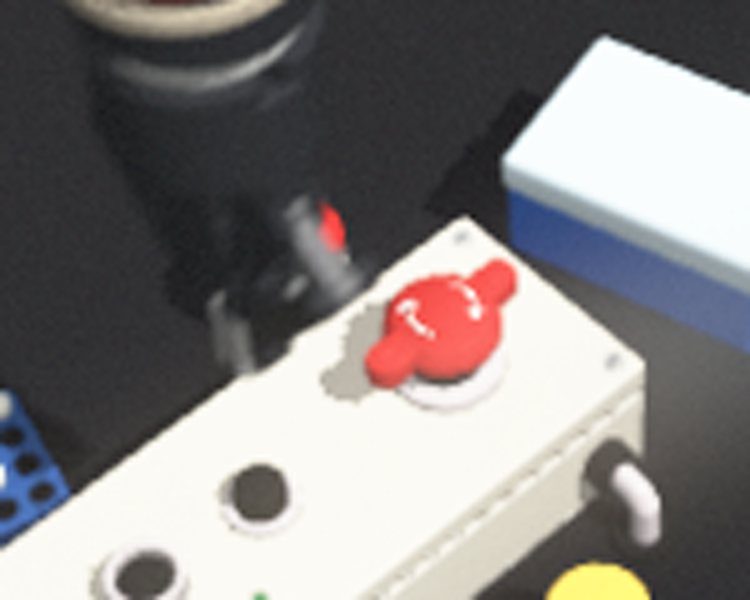

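>>> servo_tool(targets=[[[0.5, -6, -20, 0, 0, 0, -1], [0, 0, -25, 0, 0, 0, -1], [0, 0, -15, 0, 0, 0, -1], [0, 0, -6, 0, 0, 0, -1], [0, 0, -4, 0, 0, 0, -1]]])

```text
clock: 9.9
position: [0.5307, -0.1407, 0.0964]
eef_rot: [180.0, 0.0, 74.4]
force: [0.1, 0.2, -0.0]
gripper_width: 0.0
```

>>> servo_tool(targets=[[[0, 0, -1.5, 0, 0, 0, -1], [0, 0, -1.5, 0, 0, 0, -1]]])

```text
clock: 10.15
position: [0.5309, -0.1409, 0.094]
eef_rot: [179.9, 0.0, 74.4]
force: [-1.3, 0.2, 1.7]
gripper_width: 0.002
```

>>> servo_tool(targets=[[[0, 0, -1.5, 0, 0, 0, -1]]])

```text
clock: 10.28
position: [0.5309, -0.1409, 0.0924]
eef_rot: [179.9, -0.0, 74.3]
force: [-0.6, 0.9, 2.7]
gripper_width: -0.003
```

>>> servo_tool(targets=[[[0, 0, -1.5, 0, 0, 0, -1]]])

```text
clock: 10.4
position: [0.5308, -0.141, 0.0908]
eef_rot: [179.9, 0.0, 74.4]
force: [-0.1, 1.1, 4.6]
gripper_width: 0.001
```

>>> servo_tool(targets=[[[0, 0, -1, 0, 0, 0, -1]]])

```text
clock: 10.52
position: [0.5309, -0.141, 0.0899]
eef_rot: [179.9, 0.0, 74.4]
force: [-2.7, 2.7, 12.4]
gripper_width: -0.002
```

>>> servo_tool(targets=[[[0, 0, -1, 0, 0, 0, -1]]])

```text
clock: 10.65
position: [0.531, -0.141, 0.0898]
eef_rot: [179.9, 0.0, 74.4]
force: [-5.3, 3.9, 18.8]
gripper_width: -0.001
```

Bottomed at about 5 mm travel (the force climbed to 18.8 N with no further movement). Releasing.

>>> servo_tool(targets=[[[0, 0, 3, 0, 0, 0, -1], [0, 0, 15, 0, 0, 0, -1], [0, 0, 50, 0, 0, 0, -1], [-20, 0, 50, 0, 0, 0, -1], [-40, 20, 40, 0, 0, 0, -1]]])

```text
clock: 11.28
position: [0.4703, -0.1215, 0.2487]
eef_rot: [179.9, 0.0, 74.3]
force: [0.9, 0.1, 1.2]
gripper_width: -0.001
```

>>> servo_tool(targets=[[[-20, 55, 0, 0, 0, 0, -1], [-20, 55, 0, 0, 0, 0, -1], [-20, 55, 0, 0, 0, 0, -1], [0, 55, 0, 0, 0, 0, -1], [0, 0, 0, 0, 0, 0, -1]]])

```text
clock: 11.9
position: [0.4098, 0.1022, 0.2471]
eef_rot: [180.0, -0.0, 74.7]
force: [-0.6, -0.0, 0.1]
gripper_width: 0.004
```

```bash
python3 - <<'E'
from h import *
Z={'stop_top':.1095,'reset_top':.084,'jar':0,'micro_rack':0,'bottle':0,'pot':0,'tip_box':0,'tube_rack':0}
for c in ('scene','top'):
    p=optics.camera(c);save(p,c+'9.png')
    for q,z in Z.items():
        for r in landmark_of(q,p)[:1]:
            print(c,q,round(r['confidence'],2),np.round(back(p,r['position'][1]*640,r['position'][0]*400,z)[:2],4))
w=readout.read_state();print(w['clock'],w['position'],w['force'])
a=cv2.imread('pics/scene0.png');b=cv2.imread('pics/scene9.png')
cv2.imwrite('pics/cmp.png',np.vstack([cv2.resize(x[170:350,120:380],None,fx=1.66,fy=1.66) for x in (a,b)]))
E
```

```text
scene stop_top 0.7 [ 0.5581 -0.056 ]
scene reset_top 0.63 [ 0.533  -0.1452]
scene jar 0.69 [ 0.4577 -0.0171]
scene micro_rack 0.93 [ 0.399  -0.1841]
scene bottle 0.88 [ 0.6297 -0.2117]
scene pot 0.81 [ 0.6629 -0.1115]
scene tip_box 0.96 [0.5816 0.1009]
top stop_top 0.7 [ 0.5521 -0.0541]
top reset_top 0.62 [ 0.5304 -0.1394]
top jar 0.78 [ 0.4544 -0.0273]
top micro_rack 0.83 [ 0.3923 -0.1865]
top bottle 0.82 [ 0.6216 -0.2093]
top pot 0.61 [ 0.6589 -0.1084]
top tube_rack 0.79 [ 0.4546 -0.3608]
12.8 [0.41049896 0.09915822 0.24633754] [-0.06114639 -0.32750357 -0.36075579]
```

View pics/cmp.png

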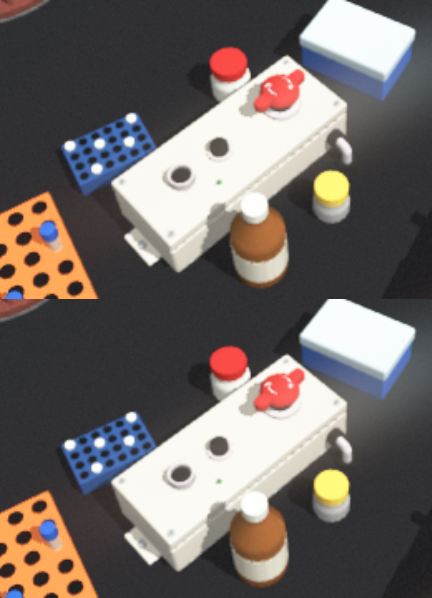

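View pics/top9.png

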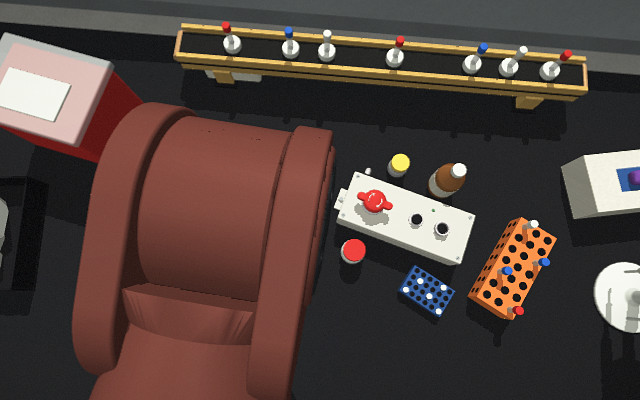

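The final pictures match the first ones: the stop is out and straight, the caps are out, and nothing has moved. Handing in.

```bash
python3 -c "
from rig import ticket;print(ticket.sign_off())"
```

```text
the job is handed in; nothing more can be done
None
```

The stop-station check is done and handed in at about 12.8 s, with the gripper shut throughout so that only the closed fingertips touched anything.

- **Stop pressed:** contact came at the expected height. The push peaked at about 10 N and fell to zero after about 6.5 mm of travel. After letting go, the picture showed the head still in, about 2 pixels lower, as expected for latched.
- **Stop released:** I pushed the +y wing clockwise with about 3–5 N until the force fell away and the head rose. After backing off, the picture showed it out and straight again.
- **Reset pressed:** I took the middle button (y = -20 mm) as reset. It was clearly the proud one in the camera views, and the networks agreed. It bottomed at about 5 mm with 18.8 N, then I let go, and the final pictures show it back out. The start button was not touched.
- **Last checks:** the arm is clear of everything and the wrist force reads about zero. The bystanders look unmoved between the first and last pictures. Network positions differ by 3–9 mm between looks, which I put down to their noise.
- **Limits of the checks:** in the last look the networks missed the tip box in the top view, which the arm hid, and the tube rack in the scene view. Each was found where expected in the other camera. One network reading of the stop top during the wing push was plainly wrong, so I ignored it.

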